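# Hold the burnisher's belt tensioner open

## Task

The small edge burnisher on the bench needs a new drive belt. With the flat blade, not your fingers, pry its cover up at the slot under the tab, swing it fully open, and lay the blade back down on the bench. Then swing the sprung tensioner arm inside by its pin all the way round to its stop and finish holding it there with the gripper; leave the jar, the wood block and the screwdriver alone.

Things in the scene. Friction and masses are not known exactly. Their poses are not given: they have to be found in the camera images.
- machine: edge burnisher, fixed: grey belt housing, open-topped box 220 (x) x 160 (y) x 66 mm high, walls and floor 6 mm; origin at the centre of its underside, z up. Its x axis points roughly away from the robot. The -y wall (robot's right) has the pry slot, the +y wall the cover's hinge. Inside are two pulleys 26 mm high (x 83, y -20; x -78, y 40) and a stop post 32 mm high (x 40, y 0)
- spindle (a point): top of the wooden spindle, 133 mm above the bench, on the burnisher's dark upright motor (diameter 87 mm, 75 mm high), which stands against the housing's +x wall
- slot (a point): middle of the mouth of the pry slot in the outer face of the housing's -y wall: 50 mm wide along x, 14 mm high (from 52 to 66 mm above the bench, this point at 59 mm; the cover's underside is its top). It goes along y through the 6 mm wall into the hollow, empty there for 60 mm at slot height. Axes as the machine's
- hinge (a point): middle of the cover's hinge line, along the machine's x, at the top outer edge of the housing's +y wall, 66 mm above the bench and 160 mm in y from the slot's mouth. Axes as the machine's
- tab (a point): middle of the lower edge of the tip of the cover's tab, moving with the cover: the tab is 50 mm wide, 4 mm thick and sticks out 12 mm beyond the housing's -y wall, above the slot; 172 mm from the hinge line
- cover (a joint): angle of the cover (flat aluminium sheet 220 x 160 x 4 mm, 0.12 kg, closed flat on the housing), rad: 0 closed, grows as its -y edge rises, 1.57 upright, 1.9 fully open, leaning beyond the hinge. Its stiff hinge holds it wherever it is left; lifting it at the tab takes about 1.5 N
- pivot (a point): a point on the tensioner arm's upright pivot axis, at x 0, y +45 mm in the machine, 45 mm above the bench. Axes as the machine's
- pin (a point): centre of the graspable upper part of the round upright steel pin (diameter 16 mm, free from 28 to 58 mm above the bench, this point 45 mm above it) at the free end of the tensioner arm, 75 mm from the pivot axis; moves with the arm. Below the pin are a roller (diameter 30 mm) and the flat arm (18 mm wide, up to 28 mm above the bench)
- tension_arm (a joint): angle of the sprung arm about its upright pivot, rad: 0 where the spring rests it, 1.0 at its stop, counter-clockwise from above. At angle q the pin is, in machine axes, at pivot + 75 mm x (sin(q - 0.5), -cos(q - 0.5)): it travels mainly to +x. The spring pushes back at the pin with 3 N at 0, 8.5 N at the stop; let go, the arm springs back
- blade_grip (a point): a point in the middle (half height, half width) of the handle of the loose flat blade, near its centre of mass: wooden handle 90 mm long, 22 mm wide, 20 mm high, lying flat on the bench; the point is 15 mm ahead of the handle's middle. Its x points along the tool to the blade's tip, z up. 0.1 kg
- blade_tip (a point): middle of the tip of the flat steel blade, 130 mm ahead of blade_grip in x: the blade sticks out 100 mm from the handle, is 20 mm wide and 3 mm thick, level with the middle of the handle (10 mm above its underside)
- blade: the whole flat blade tool; origin under the middle of its handle, x towards the tip
- jar: bystander: amber glass jar, diameter 60 mm, 85 mm high; origin at the centre of its underside. Leave alone
- block: bystander: wood block 60 x 100 x 50 mm; origin at the centre of its underside. Leave alone
- screwdriver: bystander: screwdriver lying on the bench, about 200 mm long. Leave alone
Mind the look-alikes: they are no part of the job. What is shaped like the blade but green, pink or purple is not meant.

How it is judged:
By the outcome, as a careful person would: the job done as asked, in the order asked, and still so for the second after the job is handed in, while the arm keeps its last pose, push and grip.
It also fails if it takes over 64 s, if anything falls off the work surface, if the arm or the gripper's body presses on something with over 40 N, if the wrist force passes 120 N, or if a joint passes its speed limit or range.

## Robot

A 7-joint arm with a two-finger parallel gripper is mounted at the origin on the work surface. World frame = base frame: x ahead of the robot, y to its left, z up, the work surface at z = 0. Lengths are in m, angles in rad, forces in N, time in s.
With the tool pointing down it reaches from about 0.425 to 0.925 m from the base axis. Payload 6.8 kg.
Tool frame: the origin (TCP) lies at the very end of the fingers, on their centre line; the grasp point (between the pads) lies 19 mm behind it (r.tcp_to_grasp is the distance from the TCP to the grasp point, in m); z points along the fingers, y is the line along which they close (so a half turn about z gives the same grasp; the last joint's range is limited). The gripper opens to 85 mm and grips with 20 to 120 N. Pads are 22 mm wide; open, the fingers measure 114 mm over their backs; the gripper's body (76 mm by 85 mm) begins 54 mm behind the grasp point. The pads swing forward as they close: fully open they stand 13 mm farther back than shut.
Start: joints at [-1.238, 0.477, 0.022, 1.555, -0.011, 1.109, -0.083], TCP at [0.288, 0.61, 0.231] pointing down, gripper open.
Joint ranges: [-2.96, 2.96], [-0.34, 2.1], [-1.41, 1.46], [0.24, 2.44], [-1.37, 4.51], [0.17, 1.92], [-2.96, 2.96]. Speed limits (rad/s): [2.39, 2.39, 3.14, 3.14, 3.14, 3.14, 3.14].

## Interface

Orientations are given as a rotation vector (axis times angle).
In Python, from bench import r gives the robot as it stands.
- The arm moves only by the tool step_arm, never from a script. Its argument "moves" is a list of rows, each a list of 7 numbers: the shift along the tool's x, y, z in mm, then the turn, a rotation vector about the tool's x, y, z in rad, then the finger opening in mm, from 0 to 85.4. A call has 1 to 8 rows; each row is the pose to reach, as a shift and turn from the pose commanded when the call began, along the tool's axes at that moment; what a row does not reach only later rows make up. A row lasts 1/10 s, in which the tool goes at most 50 mm and 8.59 degrees, less where a joint would pass 70% of its speed; a pose out of reach is approached as far as the arm can. A call with a gripper value outside its range is refused whole. The fingers move at their own pace and stop on an object; "grip_force" is the grip in N (left out, the last holds). Time passes only in rows, so rows that repeat a pose let the fingers close. It gives the time, the measured TCP pose, the force, the opening and the grip force at its end, in the units of the state.
- r.get_obs(): the state, without advancing time (a new reading comes with each control period).
- r.grab_frame(name): name is "side" or "top" or "wrist"; returns a dict with "image" (400x640x3 uint8, red, green, blue), "depth" (400x640 float32, m along the optical axis (not along the pixel's ray), 0 where there is no reading), "mtx" (3x3 intrinsics, pixels), "k1" (the pictures are not rectified: a ray, as slopes to the right and down, at radius r is drawn at 1 + k1 r^2 times it, then the intrinsics apply), "rvec" (rotation vector, rad) and "tvec" (3), from world to camera coordinates, as OpenCV has them. Camera axes: x right, y down, z forward; pixel columns grow to the right and rows downward; lengths in m; the calibration is good to about 2 mm. A picture is of the moment at which its call begins.
- r.hand_in(): hands the job in; it is judged then, once.
The state is a dict: "clock": time; "joints": joint angles; "qvel": joint speeds; "tau": joint torques, N m; "tcp_pos": TCP position; "orientation": TCP orientation; "contact_force": force on the tool from outside, world axes, zero at the start; "moment": the same for the moment, N m; "grip_width": finger opening in m; "gripper_force": force on a finger pad.
Only numpy, scipy, OpenCV 4.12 (cv2) and the standard library are available. Lean on these libraries where they do the work, as an engineer would, in place of code of your own. Each camera call takes 0.05 s, during which the arm holds its last target. There are 200 camera calls.

## Working session

There is one attempt and no reset: what is moved stays moved. The work goes in short steps, Python scripts to look and compute and a tool call to move; the robot and the scene stay as the last step left them, time stands still between calls to the robot, and variables do not carry over. Pictures are saved under pics/ and viewed, at most 10 in all, crops included, and the job is handed in when it is done.

Besides the shell and the picture viewer there is one more tool, called after "Call:" as name(argument=value, ...) on one line, values as JSON. step_arm: Moves the arm, as the interface text tells. Its arguments: {"type":"object","properties":{"moves":{"type":"array","items":{"type":"array","items":{"type":"number"}}},"grip_force":{"type":"number"}},"required":["moves"]}

```bash
mkdir -p pics; ls; cat > h.py <<'E'
import numpy as np, cv2
from scipy.spatial.transform import Rotation as R
from bench import r
np.set_printoptions(precision=4,suppress=True)
def cam(f):
    return cv2.Rodrigues(np.array(f['rvec'],float))[0], np.array(f['tvec'],float).ravel()
def rays(f,px):
    K=np.array(f['mtx']);k=f['k1'];px=np.atleast_2d(px).astype(float)
    d=cv2.undistortPoints(px.reshape(-1,1,2),K,np.array([k,0,0,0.]))[:,0]
    Rm,t=cam(f); return -Rm.T@t, np.c_[d,np.ones(len(d))]@Rm
def plane(f,px,z):
    o,d=rays(f,px); return o+d*((z-o[2])/d[:,2])[:,None]
def dep(f,px):
    o,d=rays(f,px); z=np.array([f['depth'][int(round(v)),int(round(u))] for u,v in np.atleast_2d(px)])
    return o+d*z[:,None]
def proj(f,P):
    return cv2.projectPoints(np.atleast_2d(P).astype(float),np.array(f['rvec'],float),np.array(f['tvec'],float),np.array(f['mtx']),np.array([f['k1'],0,0,0.]))[0][:,0]
def shot(n,name=None):
    f=r.grab_frame(n)
    if name: cv2.imwrite(f'pics/{name}.png',f['image'][:,:,::-1])
    return f
def rel(Pw,zax=None,Rw=None):
    o=r.get_obs();T=R.from_rotvec(o['orientation'])
    s=T.inv().apply(np.array(Pw)-o['tcp_pos'])*1000
    return s,(T.inv()*Rw).as_rotvec() if Rw is not None else None
E
python3 - <<'E'
from h import *
import pickle
a=shot('top','top0');b=shot('side','side0')
pickle.dump((a,b),open('f0.pkl','wb'))
cv2.imwrite('pics/both0.png',cv2.resize(np.vstack([a['image'],b['image']])[:,:,::-1],None,fx=.75,fy=.75))
for f in(a,b):print(rays(f,[[320,200]]),f['mtx'][0],f['k1'])
o=r.get_obs();print(o)
print(R.from_rotvec(o['orientation']).as_matrix(), r.tcp_to_grasp)
E
```

```text
pics
(array([ 0.2578, -0.0479,  1.4419]), array([[ 0.2171, -0.0095, -0.9762]])) [482.8407   0.     317.17  ] -0.14864127560118529
(array([0.4288, 0.7602, 0.6668]), array([[ 0.118 , -0.8293, -0.5467]])) [368.554    0.     318.0942] -0.08613899520390636
{'clock': 0.1, 'joints': array([-1.2381,  0.4778,  0.0223,  1.5563, -0.0115,  1.1093, -0.0831]), 'qvel': array([ 0.0001, -0.0028, -0.0002, -0.0022, -0.0015,  0.0007,  0.0009]), 'tau': array([  0.0048, -59.7754,   1.614 , -28.1957,   0.0129,   0.005 ,
         0.    ]), 'tcp_pos': array([0.2878, 0.61  , 0.2304]), 'orientation': array([-0.6867, -3.0654,  0.0025]), 'contact_force': array([-0.1136, -0.8182, -0.8567]), 'moment': array([-0.0176, -0.0166, -0.0052]), 'gripper_force': 0.0, 'grip_width': 0.08528846282560369}
[[-0.9044  0.4266 -0.0006]
 [ 0.4266  0.9044 -0.0015]
 [-0.0001 -0.0016 -1.    ]] 0.0187
```

View pics/top0.png

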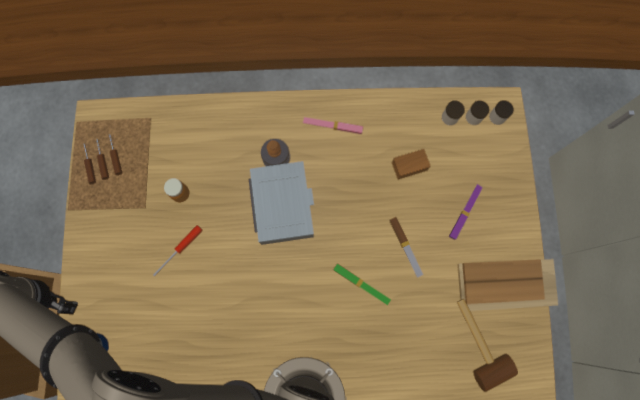

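View pics/side0.png

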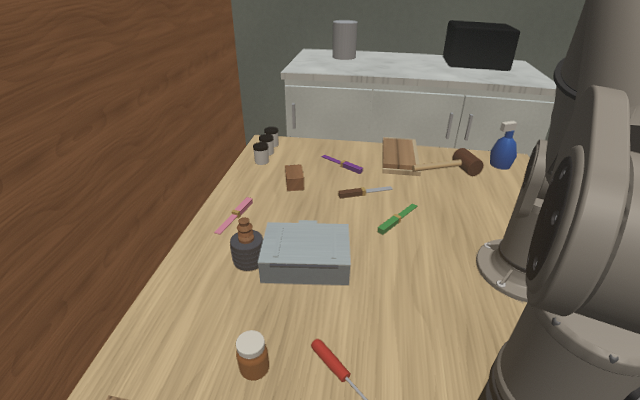

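Top view: machine cover around (282,203) with the tab at (310,197), motor at (275,152), and the true brown blade with its handle at (392,220)–(406,245) and tip near (420,275). The green, pink and purple ones are the look-alikes. In the side view the housing is at (305,252) and the blade's handle at (352,193), with its tip at (392,188).

```bash
python3 - <<'E'
from h import *
import pickle
a,b=pickle.load(open('f0.pkl','rb'))
# blade handle mask in top
def comp(f,m,box):
    x0,y0,x1,y1=box;M=np.zeros(m.shape,np.uint8);M[y0:y1,x0:x1]=m[y0:y1,x0:x1]
    n,l,s,c=cv2.connectedComponentsWithStats(M);i=1+np.argmax(s[1:,4]);return (l==i).astype(np.uint8),s[i],c[i]
for nm,f,bh in(('top',a,(380,208,430,285)),('side',b,(330,178,400,205))):
    hsv=cv2.cvtColor(f['image'],cv2.COLOR_RGB2HSV)
    dark=((hsv[...,2]<115)&(hsv[...,1]>60)).astype(np.uint8)
    steel=((hsv[...,1]<60)&(hsv[...,2]>90)).astype(np.uint8)
    for k,m in(('handle',dark),('steel',steel)):
        M,s,c=comp(f,m,bh);cn=cv2.findContours(M,0,2)[0][0]
        rc=cv2.minAreaRect(max([cn],key=len));bx=cv2.boxPoints(rc)
        z=.02 if k=='handle' else .0115
        print(nm,k,s,c,'\n',bx.round(1).tolist(),'\n',plane(f,bx,z)[:,:2].tolist(),plane(f,c,z),dep(f,c))
# cover in top: grey blob by depth
P=np.stack(np.meshgrid(np.arange(640),np.arange(400)),-1)
for nm,f,box in(('top',a,(235,150,330,255)),('side',b,(250,205,365,295))):
    x0,y0,x1,y1=box;g=P[y0:y1,x0:x1].reshape(-1,2);X=dep(f,g)
    ok=(abs(X[:,2]-.070)<.006)
    m=np.zeros((400,640),np.uint8);m[g[ok][:,1],g[ok][:,0]]=1
    q=X[ok]; rc=cv2.minAreaRect((q[:,:2]*1000).astype(np.float32))
    print(nm,'cover',ok.sum(),np.median(q[:,2]),rc,cv2.boxPoints(rc).tolist())
    top=X[(X[:,2]>.125)&(X[:,2]<.14)];print('spindle',top.mean(0),len(top))
E
```

```text
top handle [390 218  17  26 193] [397.8808 229.9845] 
 [[389.0, 219.89999389648438], [395.70001220703125, 216.6999969482422], [406.8999938964844, 240.1999969482422], [400.20001220703125, 243.39999389648438]] 
 [[0.5067575119927242, -0.26671514439338323], [0.515864010193701, -0.2875968216657245], [0.4439253732206238, -0.316678872353923], [0.4350478407914636, -0.2959248993873477]] [[ 0.4755 -0.2915  0.02  ]] [[ 0.4759 -0.2919  0.0177]]
top steel [404 245  19  32 231] [412.7532 260.7273] 
 [[402.6000061035156, 247.5], [409.0, 244.5], [422.8999938964844, 274.20001220703125], [416.5, 277.20001220703125]] 
 [[0.42341160839094116, -0.3039165051645397], [0.43172045230319145, -0.32365564555356885], [0.3420833211920493, -0.3597083427675526], [0.33402806287417686, -0.34009128488069484]] [[ 0.383  -0.3319  0.0115]] [[ 0.383  -0.3318  0.0118]]
side handle [338 188  25  10 177] [350.0452 192.8531] 
 [[337.5, 190.6999969482422], [361.6000061035156, 187.6999969482422], [362.5, 194.89999389648438], [338.3999938964844, 198.0]] 
 [[0.5189917070295221, -0.2863488787033146], [0.4402058996603712, -0.31849
[... 612 characters left out ...]
217 0.07088273190687633 ((589.947509765625, 52.99686050415039), (271.005859375, 181.07154846191406), 6.637361526489258) [[444.88824462890625, 127.26373291015625], [465.81732177734375, -52.59419250488281], [735.0067749023438, -21.27001190185547], [714.0776977539062, 158.58792114257812]]
spindle [nan nan nan] 0
side cover 4078 0.07010219890640107 ((580.5149536132812, 50.360557556152344), (251.3430938720703, 187.7911834716797), 6.715928077697754) [[444.7249755859375, 128.9149627685547], [466.6865234375, -57.58762741088867], [716.304931640625, -28.19384765625], [694.3433837890625, 158.30874633789062]]
spindle [nan nan nan] 0<stdin>:25: RuntimeWarning: Mean of empty slice.
  ret = um.true_divide(
```

The blade's tip, handle and length (188 vs 190 mm) agree in both views. The grip point is about (0.458,-0.300), direction 203°. The machine's centre is about (0.563,0.060) with yaw 6.6°. I'll move off now.

Call:
step_arm(moves=[[-369, -168, 0, 0, 0, -0.84, 85], [-369, -168, 0, 0, 0, -0.84, 85], [-369, -168, 0, 0, 0, -0.84, 85], [-369, -168, 0, 0, 0, -0.84, 85], [-369, -168, 0, 0, 0, -0.84, 85], [-369, -168, 0, 0, 0, -0.84, 85], [-369, -168, 0, 0, 0, -0.84, 85], [-369, -168, 0, 0, 0, -0.84, 85]], grip_force=80)

```text
clock: 0.9
tcp_pos: [0.5464, 0.3045, 0.231]
orientation: [0.623, -3.079, 0.0]
contact_force: [-0.2, 0.6, 0.6]
grip_width: 0.085
gripper_force: 0.0
```

Call:
step_arm(moves=[[71, -296, 0, 0, 0, 0, 85], [71, -296, 0, 0, 0, 0, 85], [71, -296, 0, 0, 0, 0, 85], [71, -296, 0, 0, 0, 0, 85], [71, -296, 0, 0, 0, 0, 85], [71, -296, 0, 0, 0, 0, 85], [318, -517, 60, 0, 0, 0, 85], [318, -517, 60, 0, 0, 0, 85]])

```text
clock: 1.7
tcp_pos: [0.5525, -0.0809, 0.2132]
orientation: [-0.622, 3.079, -0.0]
contact_force: [0.3, -0.0, -0.8]
grip_width: 0.0851
gripper_force: 0.0
```

Call:
step_arm(moves=[[176, -157, 60, 0, 0, 0, 85], [176, -157, 60, 0, 0, 0, 85], [176, -157, 60, 0, 0, 0, 85], [176, -157, 60, 0, 0, 0, 85], [176, -157, 60, 0, 0, 0, 85]])

```text
clock: 2.2
tcp_pos: [0.4499, -0.2939, 0.1529]
orientation: [0.621, -3.079, -0.0]
contact_force: [0.9, -0.2, 0.4]
grip_width: 0.085
gripper_force: 0.0
```

```bash
python3 - <<'E'
from h import *
import pickle
f=shot('wrist','w1');pickle.dump(f,open('f1.pkl','wb'))
o=r.get_obs();print(o['tcp_pos'],o['joints'],o['clock'],R.from_rotvec(o['orientation']).as_matrix())
print(rel([.458,-.300,.15])[0], rays(f,[[320,200]]))
E
```

```text
[ 0.4449 -0.3007  0.1517] [ 0.3161  0.3496  0.1953  1.972  -0.0834  0.8305  2.5165] 2.25 [[-0.9251 -0.3796 -0.0047]
 [-0.3796  0.9251 -0.0031]
 [ 0.0055 -0.0011 -1.    ]]
[-12.398   -4.3082   1.5869] (array([ 0.3901, -0.3213,  0.2954]), array([[ 0.2314,  0.1078, -0.967 ]]))
```

View pics/w1.png

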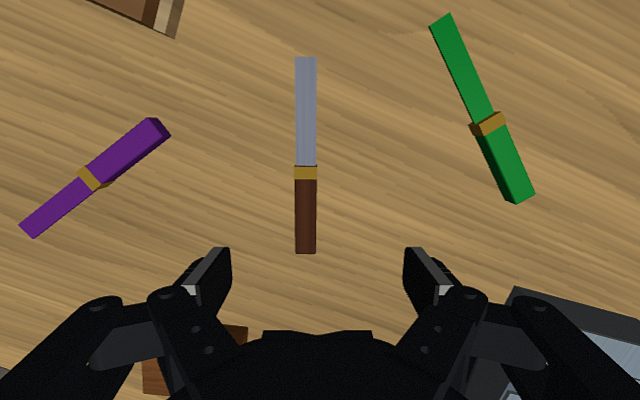

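The wrist view shows the true blade at the centre: tip (306,57), ferrule (306,172), handle end (306,253). It is aligned with the tool's x axis.

```bash
python3 - <<'E'
from h import *
import pickle
f=shot('wrist')
hsv=cv2.cvtColor(f['image'],cv2.COLOR_RGB2HSV)
g=np.zeros((400,640),np.uint8);g[45:262,280:335]=1
wood=(hsv[...,0]<30)&(hsv[...,1]>60)&(hsv[...,2]>130)
m=((~wood)*g).astype(np.uint8)
n,l,s,c=cv2.connectedComponentsWithStats(m);i=1+np.argmax(s[1:,4]);print(s[i],s[1:,4])
ys,xs=np.where(l==i);top=ys.min();bot=ys.max()
tip=[xs[ys<top+4].mean(),top-.5]; end=[xs[ys>bot-4].mean(),bot+.5]
T=plane(f,tip,.0115)[0];E=plane(f,end,.02)[0]
print(T,E,np.linalg.norm((T-E)[:2]),dep(f,[[306,100],[306,210]])[:,2])
d=(T-E)[:2];d/=np.linalg.norm(d);G=E[:2]+d*.06;print('grip',G,T[:2]-d*.13,np.degrees(np.arctan2(d[1],d[0]))%360)
o=r.get_obs();print(o['tcp_pos'],rel([*G,.003],Rw=R.from_matrix(np.c_[[d[0],d[1],0],[d[1],-d[0],0],[0,0,-1.]])))
E
```

```text
[ 298   66   24  110 2378] [2378 1650]
[ 0.3402 -0.354   0.0115] [ 0.4314 -0.3163  0.02  ] 0.09869779414627115 [0.0119 0.0188]
grip [ 0.376  -0.3392] [ 0.4604 -0.3044] 202.42798940809666
[ 0.4467 -0.2977  0.1522] (array([ 80.5088, -11.6641, 149.5644]), array([ 0.0002, -0.0046, -0.0023]))
```

Call:
step_arm(moves=[[-10, -12, 50, 0, 0, 0, 85], [-10, -12, 100, 0, 0, 0, 70], [-10, -12, 125, 0, 0, 0, 60], [-10, -12, 125, 0, 0, 0, 60], [-10, -12, 125, 0, 0, 0, 60], [-10, -12, 125, 0, 0, 0, 60]])

```text
clock: 2.9
tcp_pos: [0.4671, -0.2996, 0.0305]
orientation: [-0.623, 3.077, -0.003]
contact_force: [-0.7, -0.3, -0.5]
grip_width: 0.0598
gripper_force: 0.0
```

```bash
python3 - <<'E'
from h import *
d=np.array([-.9243,-.3815])
o=r.get_obs();print(o['tcp_pos'],o['contact_force'],rel([.460,-.3047,.003],Rw=R.from_matrix(np.c_[[d[0],d[1],0],[d[1],-d[0],0],[0,0,-1.]])))
E
```

```text
[ 0.4671 -0.2996  0.0305] [-0.7087 -0.2871 -0.5348] (array([ 8.5663, -1.8993, 27.4662]), array([-0.0022,  0.002 ,  0.0078]))
```

Call:
step_arm(moves=[[9, -2, 20, 0, 0, 0.008, 50], [9, -2, 27, 0, 0, 0.008, 40], [9, -2, 27, 0, 0, 0.008, 40], [9, -2, 27, 0, 0, 0.008, 40]])

```text
clock: 3.3
tcp_pos: [0.4591, -0.3044, 0.0026]
orientation: [-0.611, 3.08, -0.001]
contact_force: [0.3, 0.2, 0.3]
grip_width: 0.0398
gripper_force: 0.0
```

Call:
step_arm(moves=[[0, 0, 0, 0, 0, 0, 15], [0, 0, 0, 0, 0, 0, 15], [0, 0, 0, 0, 0, 0, 15], [0, 0, 0, 0, 0, 0, 15], [0, 0, 0, 0, 0, 0, 15], [0, 0, 0, 0, 0, 0, 15]], grip_force=100)

```text
clock: 3.9
tcp_pos: [0.4592, -0.3045, 0.0029]
orientation: [-0.611, 3.08, -0.001]
contact_force: [-0.2, 0.2, 6.8]
grip_width: 0.0197
gripper_force: 98.5
```

Call:
step_arm(moves=[[0, 0, -40, 0, 0, 0, 10], [0, 0, -90, 0, 0, 0, 10], [0, 0, -130, 0, 0, 0, 10], [0, 0, -130, 0, 0, 0, 10]])

```text
clock: 4.3
tcp_pos: [0.4617, -0.3064, 0.1377]
orientation: [-0.609, 3.073, -0.01]
contact_force: [0.6, -0.4, -1.4]
grip_width: 0.0195
gripper_force: 98.2
```

Call:
step_arm(moves=[[-166, 59, 0, 0, 0, 1.847, 10], [-166, 59, 0, 0, 0, 1.847, 10], [-166, 59, 0, 0, 0, 1.847, 10], [-166, 59, 0, 0, 0, 1.847, 10], [-166, 59, 0, 0, 0, 1.847, 10], [-166, 59, 0, 0, 0, 1.847, 10], [-166, 59, 0, 0, 0, 1.847, 10], [-166, 59, 0, 0, 0, 1.847, 10]])

```text
clock: 5.1
tcp_pos: [0.5888, -0.186, 0.1309]
orientation: [-1.244, -2.884, 0.0]
contact_force: [-0.4, -0.1, -0.6]
grip_width: 0.0197
gripper_force: 98.2
```

```bash
python3 - <<'E'
from h import *
t=np.radians(96.63);c,s=np.cos(t),np.sin(t)
print(r.get_obs()['joints'],rel([.5925,-.188,.1377],Rw=R.from_matrix(np.c_[[c,s,0],[s,-c,0],[0,0,-1.]])))
E
```

```text
[-0.128   0.5264  0.4527  1.8108 -0.2912  0.8717  1.2172] (array([-3.9897,  1.3787, -6.8002]), array([-0.001 , -0.0007,  0.6406]))
```

Call:
step_arm(moves=[[0, 0, 0, 0, 0, 0.64, 10], [0, 0, 0, 0, 0, 0.64, 10], [0, 0, 0, 0, 0, 0.64, 10], [0, 0, 0, 0, 0, 0.64, 10], [0, 0, 0, 0, 0, 0.64, 10], [0, 0, 0, 0, 0, 0.64, 10], [0, 0, 0, 0, 0, 0.64, 10]])

```text
clock: 5.8
tcp_pos: [0.5889, -0.1862, 0.1312]
orientation: [-2.079, -2.354, 0.001]
contact_force: [0.2, 0.4, -0.0]
grip_width: 0.0197
gripper_force: 98.2
```

```bash
python3 - <<'E'
from h import *
import pickle
w=shot('wrist');s=shot('side');t=shot('top')
o=r.get_obs();pickle.dump((w,s,t,o['tcp_pos'],o['orientation']),open('f2.pkl','wb'))
M=np.vstack([w['image'][:,:,::-1],cv2.resize(np.hstack([s['image'][140:300,200:440,::-1],t['image'][120:280,210:450,::-1]]),(640,214))])
cv2.imwrite('pics/m2.png',M[:600]);print(o['tcp_pos'],R.from_rotvec(o['orientation']).as_matrix())
E
```

```text
[ 0.5891 -0.1865  0.1315] [[-0.1224  0.9925 -0.0001]
 [ 0.9925  0.1224  0.0002]
 [ 0.0002 -0.0001 -1.    ]]
```

View pics/m2.png

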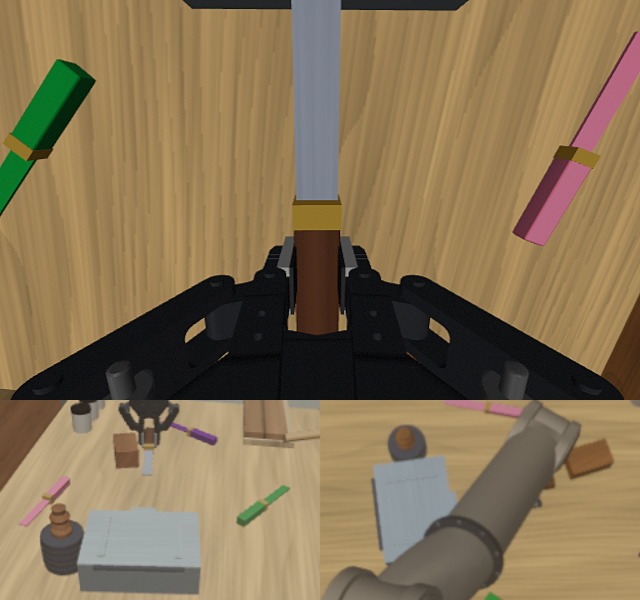

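Wrist view: blade straight ahead, and the housing's wall foot shows as a dark strip at row ≈9, columns 185–468. The block is clear of everything.

```bash
python3 - <<'E'
from h import *
import pickle
w,s,t,p,ori=pickle.load(open('f2.pkl','rb'));a,b=pickle.load(open('f0.pkl','rb'))
D=dep(w,[[317,30],[317,80],[317,120],[317,180],[317,300]]);print('blade top',D)
Rt=R.from_rotvec(ori);print((Rt.inv().apply(D-p)*1000))
g=w['image'].astype(int).sum(2)
for x in(200,230,260,390,420,450):
    col=g[:20,x];e=np.argmax(np.diff(col))+.5+.5;print(x,e,plane(w,[[x,e]],0.)[0])
row=[(np.where(g[rr]<200)[0]) for rr in (1,3,5)]
for rr,q in zip((1,3,5),row): q=q[(q>150)&(q<520)];print(rr,q.min(),q.max(),dep(w,[[q.min()+4,rr],[q.max()-4,rr]]))
# cover edges from the first views: colour mask, fitted lines at z=.070
for nm,f,box in(('top',a,(235,158,325,255)),('side',b,(250,205,365,262))):
    hsv=cv2.cvtColor(f['image'],cv2.COLOR_RGB2HSV);m=np.zeros((400,640),np.uint8);x0,y0,x1,y1=box
    m[y0:y1,x0:x1]=((hsv[...,2]>120)&(hsv[...,0]>90)&(hsv[...,1]<90))[y0:y1,x0:x1]
    m=cv2.morphologyEx(m,cv2.MORPH_OPEN,np.ones((3,3),np.uint8))
    n,l,st,c=cv2.connectedComponentsWithStats(m);i=1+np.argmax(st[1:,4])
    cn=cv2.findContours((l==i).astype(np.uint8),0,cv2.CHAIN_APPROX_NONE)[0][0][:,0]
    q=plane(f,cn,.070)[:,:2];ex=np.array([.9933,.1157]);ey=np.array([-ex[1],ex[0]])
    u=q@ex,q@ey;uc=np.median(u[0]),
    print(nm,st[i],'ex range',np.percentile(u[0],[0,2,98,100]),'ey range',np.percentile(u[1],[0,2,20,80,98,100]))
    print(cv2.boxPoints(cv2.minAreaRect((q*1000).astype(np.float32))).tolist())
E
```

```text
blade top [[ 0.578  -0.0844  0.1399]
 [ 0.5803 -0.1034  0.1398]
 [ 0.5824 -0.1198  0.1374]
 [ 0.5857 -0.147   0.1389]
 [ 0.5929 -0.2053  0.1484]]
[[102.7631   1.4745  -8.3232]
 [ 83.5843   1.4831  -8.2409]
 [ 67.0254   1.4906  -5.8933]
 [ 39.6295   1.5028  -7.346 ]
 [-19.0635   1.5287 -16.8951]]
200 9.0 [ 0.4747 -0.0423  0.    ]
230 9.0 [ 0.4995 -0.0392  0.    ]
260 9.0 [ 0.5242 -0.0362  0.    ]
390 10.0 [ 0.6316 -0.0236  0.    ]
420 10.0 [ 0.6564 -0.0206  0.    ]
450 11.0 [ 0.6813 -0.0182  0.    ]
1 184 466 [[ 0.4707 -0.0419  0.0138]
 [ 0.6822 -0.0174  0.0184]]
3 187 464 [[ 0.4721 -0.0423  0.0115]
 [ 0.6827 -0.0171  0.014 ]]
5 188 461 [[ 0.4707 -0.042   0.0062]
 [ 0.6821 -0.0173  0.0103]]
top [ 251  163   62   78 3965] ex range [0.4578 0.4582 0.6765 0.677 ] ey range [-0.1025 -0.1017 -0.0882  0.0643  0.0663  0.0667]
[[446.9666748046875, 118.93965148925781], [466.73779296875, -48.983055114746094], [684.37060546875, -23.35906219482422], [664.5994873046875, 144.5636444091797]]Traceback (most recent call last):
  File "<stdin>", line 16, in <module>
    return _wrapfunc(a, 'argmax', axis=axis, out=out, **kwds)
    return bound(*args, **kwds)
ValueError: attempt to get argmax of an empty sequence
```

Call:
step_arm(moves=[[0, 3, 45, 0, 0, -0.007, 10], [0, 3, 79, 0, 0, -0.007, 10], [0, 3, 79, 0, 0, -0.007, 10], [0, 3, 79, 0, 0, -0.007, 10], [0, 3, 79, 0, 0, -0.007, 10]])

```text
clock: 6.45
tcp_pos: [0.5934, -0.187, 0.0547]
orientation: [2.072, 2.358, 0.002]
contact_force: [0.1, 0.4, -0.7]
grip_width: 0.02
gripper_force: 98.3
```

```bash
python3 - <<'E'
from h import *
import pickle
s=shot('side');o=r.get_obs();p=o['tcp_pos'];T=R.from_rotvec(o['orientation'])
tip=p+T.apply([.130,.0015,-.0083]);print(p,tip,o['contact_force'])
ex=np.array([np.cos(.116),np.sin(.116),0]);ey=np.array([-ex[1],ex[0],0]);print('machine-axis tip',tip@ex-.568,tip@ey+.094)
sl=np.array([.5751,-.0277,.059]);P=[tip,sl,sl+ey*.16+[0,0,.007]]+[sl+ex*d+[0,0,.011] for d in(-.11,.11)]
im=cv2.resize(s['image'][180:300,220:400,::-1],None,fx=4,fy=4,interpolation=cv2.INTER_CUBIC)
for q in proj(s,P): cv2.circle(im,tuple(int(v) for v in (q-[220,180])*4+2),3,(0,0,255),-1)
cv2.imwrite('pics/s3.png',im)
E
```

```text
[ 0.5935 -0.1869  0.0548] [ 0.5783 -0.0578  0.0629] [-0.388  -0.1198 -1.0082]
machine-axis tip -0.00029570856132654644 -0.03032127748866205
```

View pics/s3.png

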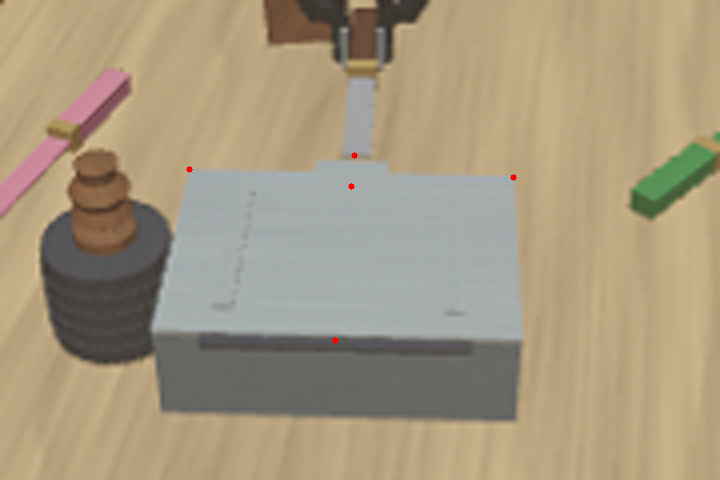

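The side view confirms it: the marked tip lies on the blade in line with the tab, and the cover corners (190,170) and (514,178) match to about 2 mm. Next I insert the blade.

Call:
step_arm(moves=[[15, 0, 3, 0, 0, 0, 10], [28, 0, 3, 0, 0, 0, 10], [40, 0, 3, 0, 0, 0, 10], [50, 0, 3, 0, 0, 0, 10], [55, 0, 3, 0, 0, 0, 10], [55, 0, 3, 0, 0, 0, 10]])

```text
clock: 7.1
tcp_pos: [0.5851, -0.1302, 0.0496]
orientation: [-2.071, -2.361, -0.0]
contact_force: [-0.7, -0.0, 0.2]
grip_width: 0.0198
gripper_force: 98.2
```

Call:
step_arm(moves=[[0, 0, -8, 0, 0, 0, 10], [1, 0, -18, 0, 0, 0, 10], [2, 0, -28, 0, 0, 0, 10], [5, 0, -42, 0, 0, 0, 10], [9, 0, -55, 0, 0, 0, 10], [15, 0, -68, 0, 0, 0, 10], [23, 0, -82, 0, 0, 0, 10], [23, 0, -82, 0, 0, 0, 10]])

```text
clock: 7.9
tcp_pos: [0.5837, -0.1071, 0.134]
orientation: [2.07, 2.36, 0.005]
contact_force: [0.5, 1.0, -1.0]
grip_width: 0.0197
gripper_force: 98.6
```

```bash
cat >> h.py <<'E'
EX=np.array([np.cos(.116),np.sin(.116),0]);EY=np.array([-EX[1],EX[0],0]);SL=np.array([.5751,-.0277,0])
def mach(X): X=np.asarray(X)-SL; return np.stack([X@EX,X@EY-.08,X[...,2]],-1)
def cover(name='side'):
    s=shot(name);g=np.stack(np.meshgrid(np.arange(640),np.arange(400)),-1)[100:320,200:420].reshape(-1,2)
    X=mach(dep(s,g));hs=cv2.cvtColor(s['image'],cv2.COLOR_RGB2HSV)[g[:,1],g[:,0]]
    k=(abs(X[:,0])<.105)&(X[:,2]>.075)&(X[:,2]<.26)&(X[:,1]>-.09)&(X[:,1]<.17)&(hs[:,2]>90)&(hs[:,1]<70)&((abs(X[:,0])>.03)|(X[:,1]>.06))
    q=X[k];print(k.sum(),'y',np.percentile(q[:,1],[2,50,98]),'z',np.percentile(q[:,2],[2,50,98]))
    v=np.linalg.svd(q[:,1:]-q[:,1:].mean(0))[2][0];v*=np.sign(v[1]);print('theta',np.arctan2(v[1],-v[0]));return s
E
python3 - <<'E'
from h import *
s=cover();o=r.get_obs();print(o['tcp_pos'],mach(o['tcp_pos']+R.from_rotvec(o['orientation']).apply([.13,.0015,-.0083])),o['contact_force'])
E
```

```text
3821 y [-0.0464  0.018   0.0723] z [0.0763 0.1146 0.1592]
theta 0.6109357267512067
[ 0.5831 -0.1074  0.133 ] [-0.0017 -0.0301  0.1414] [ 0.3926  0.5712 -1.8001]
```

Call:
step_arm(moves=[[12, 0, -16, 0, 0, 0, 10], [27, 0, -29, 0, 0, 0, 10], [44, 0, -41, 0, 0, 0, 10], [62, 0, -50, 0, 0, 0, 10], [82, 0, -55, 0, 0, 0, 10], [102, 0, -58, 0, 0, 0, 10], [122, 0, -58, 0, 0, 0, 10], [122, 0, -58, 0, 0, 0, 10]])

```text
clock: 8.75
tcp_pos: [0.566, 0.0156, 0.1891]
orientation: [-2.067, -2.363, -0.001]
contact_force: [-0.6, -0.0, -1.0]
grip_width: 0.0198
gripper_force: 98.8
```

```bash
python3 - <<'E'
from h import *
s=cover();o=r.get_obs();print(o['tcp_pos'],mach(o['tcp_pos']+R.from_rotvec(o['orientation']).apply([.13,.0015,-.0083])),o['contact_force'],o['grip_width'])
E
```

```text
4777 y [0.0849 0.0952 0.1034] z [0.0789 0.1612 0.2306]
theta 1.6847306058685436
[0.5661 0.0135 0.1892] [-0.0047  0.092   0.1976] [-0.4247 -0.3804 -0.4291] 0.019674614386184706
```

Call:
step_arm(moves=[[10, 0, 1, 0, 0, 0, 10], [20, 0, 3, 0, 0, 0, 10], [28, 0, 5, 0, 0, 0, 10], [34, 0, 7, 0, 0, 0, 10], [37, 0, 7, 0, 0, 0, 10], [37, 0, 7, 0, 0, 0, 10]])

```text
clock: 9.4
tcp_pos: [0.562, 0.044, 0.183]
orientation: [2.075, 2.353, -0.005]
contact_force: [0.7, -12.7, 2.4]
grip_width: 0.0197
gripper_force: 99.1
```

```bash
python3 - <<'E'
from h import *
s=cover();o=r.get_obs();print(o['tcp_pos'],mach(o['tcp_pos']+R.from_rotvec(o['orientation']).apply([.13,.0015,-.0083])),o['contact_force'],o['grip_width'])
E
```

```text
3752 y [0.0866 0.1155 0.1368] z [0.0787 0.1607 0.2242]
theta 1.8849647805255856
[0.562 0.044 0.183] [-0.0044  0.1228  0.1906] [  0.3817 -11.9956   1.7077] 0.019660079553892436
```

Cover at 1.88 with 12 N at its stop, so it is fully open. I'll withdraw and lay the blade down at about (0.52,-0.25).

Call:
step_arm(moves=[[-50, 0, 0, 0, 0, 0, 10], [-100, 0, 0, 0, 0, 0, 10], [-150, 0, 0, 0, 0, 0, 10], [-190, -10, 0, 0, 0, 0, 10], [-225, -40, 20, 0, 0, 0, 10], [-255, -70, 50, 0, 0, 0, 10], [-287, -77, 90, 0, 0, 0, 10], [-287, -77, 130, 0, 0, 0, 10]])

```text
clock: 10.25
tcp_pos: [0.5213, -0.251, 0.0527]
orientation: [2.078, 2.35, -0.001]
contact_force: [0.0, -0.8, -1.3]
grip_width: 0.0198
gripper_force: 98.7
```

Call:
step_arm(moves=[[0, 0, 0, 0, 0, 0, 10], [0, 0, 0, 0, 0, 0, 10], [0, 0, 0, 0, 0, 0, 10]])

```text
clock: 10.55
tcp_pos: [0.524, -0.2452, 0.0544]
orientation: [2.07, 2.36, 0.002]
contact_force: [0.8, 0.2, -0.0]
grip_width: 0.0198
gripper_force: 98.7
```

```bash
python3 - <<'E'
from h import *
s=cover();o=r.get_obs();T=R.from_rotvec(o['orientation']);print(o['tcp_pos'],o['contact_force'],T.as_matrix()[2])
w=shot('wrist');D=dep(w,[[317,30],[317,80],[317,180],[317,300]]);print(T.inv().apply(D-o['tcp_pos'])*1000)
E
```

```text
3705 y [0.0881 0.1159 0.137 ] z [0.0787 0.1594 0.2247]
theta 1.8944320675840403
[ 0.5241 -0.2453  0.0546] [ 0.3131 -0.3923 -1.4663] [-0.001   0.0032 -1.    ]
[[102.4671   1.6914  -8.4972]
 [ 83.2256   1.6816  -8.6793]
 [ 39.4717   1.6594  -8.7043]
 [-19.8125   1.6235 -16.6727]]
```

Call:
step_arm(moves=[[0, 0, 25, 0, 0, 0, 10], [0, 0, 42, 0, 0, 0, 10], [0, 0, 50, 0, 0, 0, 10], [0, 0, 50, 0, 0, 0, 10], [0, 0, 50, 0, 0, 0, 10]])

```text
clock: 11.15
tcp_pos: [0.5226, -0.2457, 0.0031]
orientation: [2.073, 2.36, 0.001]
contact_force: [0.6, 0.7, -1.6]
grip_width: 0.0194
gripper_force: 98.8
```

Essentially on the bench. I'll go down 1 mm more, open, and rise.

Call:
step_arm(moves=[[0, 0, 1, 0, 0, 0, 10], [0, 0, 1, 0, 0, 0, 30], [0, 0, 1, 0, 0, 0, 50], [0, 0, 1, 0, 0, 0, 60], [0, 0, 1, 0, 0, 0, 60], [0, 0, -30, 0, 0, 0, 60], [0, 0, -80, 0, 0, 0, 60], [0, 0, -130, 0, 0, 0, 60]])

```text
clock: 11.95
tcp_pos: [0.5214, -0.2455, 0.1335]
orientation: [-2.073, -2.358, 0.002]
contact_force: [1.3, 0.5, 0.5]
grip_width: 0.06
gripper_force: 0.0
```

```bash
python3 - <<'E'
from h import *
import pickle
w=shot('wrist');s=shot('side');pickle.dump((w,s),open('f4.pkl','wb'));o=r.get_obs();print(o['tcp_pos'],o['clock'])
cv2.imwrite('pics/m4.png',np.vstack([cv2.resize(w['image'][:,:,::-1],(320,200)),cv2.resize(s['image'][120:300,180:468,::-1],(640,400))[:, :640][:, :320] if 0 else np.zeros((0,320,3),np.uint8)]))
im=np.zeros((600,640,3),np.uint8);im[:200,:320]=cv2.resize(w['image'][:,:,::-1],(320,200));im[200:]=cv2.resize(s['image'][130:310,200:488,::-1],(640,400),interpolation=cv2.INTER_CUBIC)
cv2.imwrite('pics/m4.png',im)
q=.5;pin=SL+EY*.08+EY*.045+.075*(EX*np.sin(-.5)-EY*np.cos(.5));print('pin pred',pin,proj(s,[*pin[:2],.058]), 'Reach')
E
```

```text
[ 0.5257 -0.2481  0.1388] 12.05
pin pred [0.5325 0.0269 0.    ] [[319.9035 240.5449]] Reach
```

View pics/m4.png

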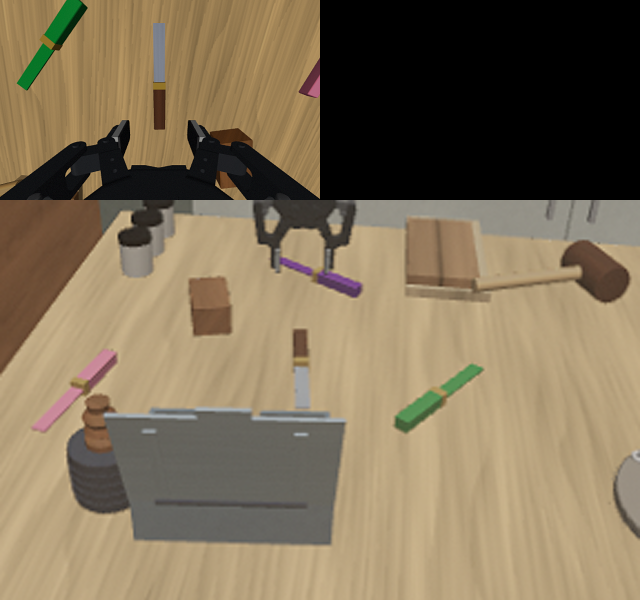

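The blade lies flat on the bench and the cover leans fully open; it hides the inside from the side camera. I'll go above the pin to look with the wrist camera.

Call:
step_arm(moves=[[0, 0, -55, 0, 0, 0, 60], [45, 6, -55, 0, 0, 0, 60], [90, 13, -55, 0, 0, 0, 60], [140, 20, -55, 0, 0, 0, 60], [190, 28, -55, 0, 0, 0, 60], [230, 35, -55, 0, 0, 0, 60], [260, 40, -55, 0, 0, 0, 60], [260, 40, -55, 0, 0, 0, 60]])

```text
clock: 12.85
tcp_pos: [0.5284, 0.0231, 0.1871]
orientation: [-2.063, -2.367, -0.001]
contact_force: [0.6, -0.9, 0.7]
grip_width: 0.0601
gripper_force: 0.0
```

```bash
python3 - <<'E'
from h import *
import pickle
w=shot('wrist','w5');o=r.get_obs();pickle.dump((w,o['tcp_pos'],o['orientation']),open('f5.pkl','wb'));print(o['tcp_pos'],o['joints'])
for q in(0,1):
  pin=SL+EY*.08+EY*.045+.075*(EX*np.sin(q-.5)-EY*np.cos(.5));print(pin,proj(w,[*pin[:2],.058]))
E
```

```text
[0.5283 0.02   0.1872] [-0.7128  0.3402  0.6905  1.9842 -0.2731  0.9101  0.2533]
[0.5325 0.0269 0.    ] [[320.1373 190.0804]]
[0.604  0.0352 0.    ] [[394.4982 191.5797]]
```

View pics/w5.png

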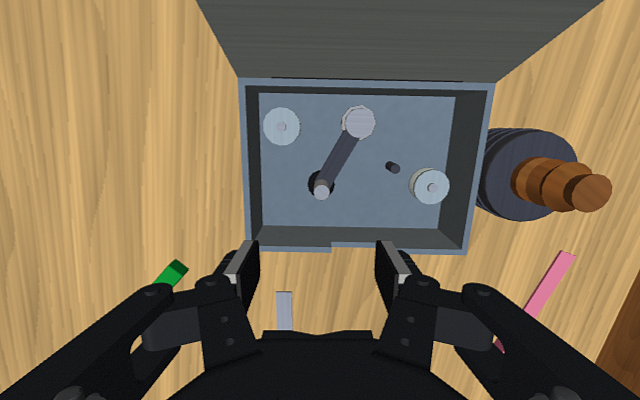

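The inside is visible: the pin's top is at (321,191), predicted (320,190), with the pivot at (358,122) and the stop post at (392,167). I'll measure the pin from this view and again from closer.

```bash
cat >> h.py <<'E'
def pinpos(w):
    P=SL+EY*.125+.075*(EX*np.sin(-.5)-EY*np.cos(.5));c=proj(w,[*P[:2],.058])[0]
    g=np.stack(np.meshgrid(np.arange(640),np.arange(400)),-1).reshape(-1,2);g=g[np.hypot(*(g-c).T)<30]
    X=dep(w,g);k=(X[:,2]>.052)&(X[:,2]<.064);m=g[k].mean(0);z=np.median(X[k][:,2])
    print('n',k.sum(),'px',m,'topz',z,plane(w,m,.058),'pred',P);return m
E
python3 - <<'E'
from h import *
import pickle
w,p,ori=pickle.load(open('f5.pkl','rb'));pinpos(w)
E
```

```text
n 213 px [320.6995 191.4272] topz 0.05766062682194689 [[0.5333 0.0257 0.058 ]] pred [0.5325 0.0269 0.    ]
```

Call:
step_arm(moves=[[10, 4, 40, 0, 0, 0, 60], [10, 4, 70, 0, 0, 0, 60], [10, 4, 70, 0, 0, 0, 60], [10, 4, 70, 0, 0, 0, 60]])

```text
clock: 13.3
tcp_pos: [0.531, 0.026, 0.118]
orientation: [2.076, 2.357, -0.002]
contact_force: [1.0, 1.0, 0.8]
grip_width: 0.0601
gripper_force: 0.0
```

```bash
python3 - <<'E'
from h import *
import pickle
w0,_,_=pickle.load(open('f5.pkl','rb'));w=shot('wrist');a=pinpos(w0);b=pinpos(w);o1,d1=rays(w0,a);o2,d2=rays(w,b)
d1=d1[0];d2=d2[0];s=np.linalg.lstsq(np.c_[d1,-d2],o2-o1,rcond=None)[0];A=o1+d1*s[0];B=o2+d2*s[1];print('two-view',A,B)
o=r.get_obs();print(o['tcp_pos'],o['contact_force'],rel([*((A+B)/2)[:2],.037])[0])
E
```

```text
n 213 px [320.6995 191.4272] topz 0.05766062682194689 [[0.5333 0.0257 0.058 ]] pred [0.5325 0.0269 0.    ]
n 358 px [318.0084 215.4441] topz 0.05768474377356439 [[0.5334 0.026  0.058 ]] pred [0.5325 0.0269 0.    ]
two-view [0.5334 0.0249 0.0548] [0.5335 0.0249 0.0548]
[0.5318 0.0263 0.1188] [-0.7886  0.6131  0.2245] [-1.5024  1.3582 81.7857]
```

Call:
step_arm(moves=[[-1, 1, 40, 0, 0, 0, 60], [-1, 1, 70, 0, 0, 0, 50], [-1, 1, 82, 0, 0, 0, 40], [-1, 1, 82, 0, 0, 0, 40], [-1, 1, 82, 0, 0, 0, 40]])

```text
clock: 13.85
tcp_pos: [0.5335, 0.0266, 0.0372]
orientation: [2.073, 2.358, 0.003]
contact_force: [0.6, -0.0, 0.4]
grip_width: 0.0398
gripper_force: 0.0
```

Call:
step_arm(moves=[[0, 0, 0, 0, 0, 0, 10], [0, 0, 0, 0, 0, 0, 10], [0, 0, 0, 0, 0, 0, 10], [0, 0, 0, 0, 0, 0, 10], [0, 0, 0, 0, 0, 0, 10]], grip_force=60)

```text
clock: 14.35
tcp_pos: [0.5328, 0.0269, 0.0371]
orientation: [2.074, 2.359, 0.002]
contact_force: [-2.2, -0.2, 9.2]
grip_width: 0.0138
gripper_force: 58.4
```

```bash
python3 - <<'E'
from h import *
o=r.get_obs();print(o['tcp_pos'],o['contact_force'],mach(o['tcp_pos']))
T=R.from_rotvec(o['orientation']);c=SL+EY*.125
for q in np.arange(.1,1.11,.1): 
    print(q.round(2),T.inv().apply(.075*(EX*(np.sin(q-.5)-np.sin(-.5))-EY*(np.cos(q-.5)-np.cos(.5))))*1000)
E
```

```text
[0.5328 0.0269 0.0371] [-2.2483 -0.176   9.1631] [-0.0357 -0.0209  0.0371]
0.1 [-3.3454  6.7091  0.0068]
0.2 [-6.0043 13.7186  0.0145]
0.3 [-7.9501 20.9585  0.0232]
0.4 [-9.1634 28.3566  0.0326]
0.5 [-9.632  35.8388  0.0428]
0.6 [-9.3514 43.3304  0.0535]
0.7 [-8.3242 50.7566  0.0648]
0.8 [-6.5608 58.0431  0.0764]
0.9 [-4.0788 65.1172  0.0884]
1.0 [-0.9029 71.9081  0.1004]
1.1 [ 2.9351 78.348   0.1125]
```

Call:
step_arm(moves=[[-3, 7, 0, 0, 0, 0, 8], [-6, 14, 0, 0, 0, 0, 8], [-8, 21, 0, 0, 0, 0, 8], [-9, 28, 0, 0, 0, 0, 8], [-10, 36, 0, 0, 0, 0, 8], [-9, 43, 0, 0, 0, 0, 8], [-8, 51, 0, 0, 0, 0, 8], [-8, 51, 0, 0, 0, 0, 8]])

```text
clock: 15.15
tcp_pos: [0.584, 0.0202, 0.0371]
orientation: [2.075, 2.354, -0.006]
contact_force: [-3.2, -10.5, 9.0]
grip_width: 0.014
gripper_force: 59.1
```

Call:
step_arm(moves=[[2, 7, 0, 0, 0, 0, 8], [4, 14, 0, 0, 0, 0, 8], [6, 18, 0, 0, 0, 0, 8], [7, 21, 0, 0, 0, 0, 8], [7, 21, 0, 0, 0, 0, 8], [7, 21, 0, 0, 0, 0, 8]])

```text
clock: 15.75
tcp_pos: [0.6034, 0.0276, 0.0372]
orientation: [2.075, 2.351, -0.008]
contact_force: [-3.8, -15.3, 7.2]
grip_width: 0.0135
gripper_force: 58.9
```

```bash
python3 - <<'E'
from h import *
o=r.get_obs();m=mach(o['tcp_pos']);print(o['tcp_pos'],o['contact_force'],m,np.arctan2(m[0],.045-m[1])+.5,np.hypot(m[0],.045-m[1]),o['grip_width'],o['gripper_force'])
E
```

```text
[0.6034 0.0276 0.0372] [ -3.842  -15.3118   7.1842] [ 0.0345 -0.0283  0.0372] 0.9399405058041098 0.08102125417521915 0.013500811069372875 58.937832713127136
```

```bash
python3 - <<'E'
from h import *
import pickle
w=shot('wrist','w6');o=r.get_obs();pickle.dump((w,o['tcp_pos'],o['orientation']),open('f6.pkl','wb'));w0=pickle.load(open('f5.pkl','rb'))[0]
# pivot hub from view w5: pixel (358,122): depth height and position
for px in([358,122],[392,163],[431,187],[281,126]):
    X=dep(w0,px)[0];print(px,X,mach(X))
E
```

```text
[358, 122] [0.5608 0.0948 0.0354] [0.     0.0434 0.0354]
[392, 163] [0.605  0.0589 0.0252] [0.0397 0.0026 0.0252]
[431, 187] [0.6499 0.04   0.0299] [ 0.0821 -0.0214  0.0299]
[281, 126] [0.4854 0.0806 0.0282] [-0.0766  0.0379  0.0282]
```

View pics/w6.png

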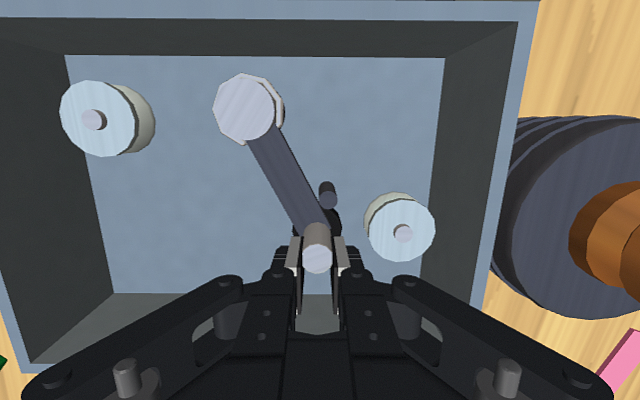

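The pin's top is at (317,257) between the pads, off toward their front edge. The arm looks close to the stop post at (330,195). I'll compute the arm's angle.

```bash
python3 - <<'E'
from h import *
import pickle
w,p,ori=pickle.load(open('f6.pkl','rb'));T=R.from_rotvec(ori)
g=np.stack(np.meshgrid(np.arange(300,335),np.arange(240,275)),-1).reshape(-1,2);X=dep(w,g);k=abs(X[:,2]-.058)<.004
px=g[k].mean(0);P=plane(w,px,.058)[0];print(k.sum(),px,np.median(X[k][:,2]),P,'in tool mm',T.inv().apply(P-p)*1000)
hub=dep(w,[[246,107]])[0];print('hub',hub,mach(hub))
m=mach(P);h=mach(hub);print(m, 'q by hub',np.arctan2(m[0]-h[0],h[1]-m[1])+.5,np.hypot(*(m-h)[:2]),'q by frame',np.arctan2(m[0],.045-m[1])+.5)
# stop contact geometry from text: arm half width 9, post at (40,0)
for q in(.9,.95,1.):
    d=np.array([np.sin(q-.5),-np.cos(q-.5)]);v=np.array([40,-45]);print(q,'post distance off arm axis mm',v[0]*-d[1]+v[1]*d[0])
post=dep(w,[[328,186]])[0];print('post',mach(post))
E
```

```text
890 [316.5461 256.6056] 0.05768688792622532 [0.604  0.0339 0.058 ] in tool mm [  6.0111   1.4427 -20.8715]
hub [0.5628 0.0958 0.036 ] [0.002  0.0441 0.036 ]
[ 0.0359 -0.0222  0.058 ] q by hub 0.9718530751303802 0.07439234397507173 q by frame 0.9903332075894635
0.9 post distance off arm axis mm 19.31861435622613
0.95 post distance off arm axis mm 16.444435059101718
1.0 post distance off arm axis mm 13.529153238425774
post [0.042  0.003  0.0211]
```

```bash
python3 - <<'E'
from h import *
w=shot('wrist');s=shot('side');t=shot('top');o=r.get_obs()
print('cam mach',mach(rays(w,[[320,200]])[0]),o['contact_force'],o['moment'],o['tcp_pos'],o['joints'])
cv2.imwrite('pics/m7.png',np.vstack([s['image'][60:340,150:470,::-1],t['image'][100:330,180:500,::-1]]))
cover()
E
```

```text
cam mach [0.0355 0.0381 0.1791] [ -4.1433 -15.673    6.4687] [-3.3387  0.8878  0.2316] [0.6033 0.0276 0.0372] [-0.5375  0.6678  0.5266  1.8954 -0.4864  0.7083  0.3973]
3895 y [0.0022 0.1145 0.1366] z [0.0794 0.1622 0.2471]
theta 1.7409350695430126
```

View pics/m7.png

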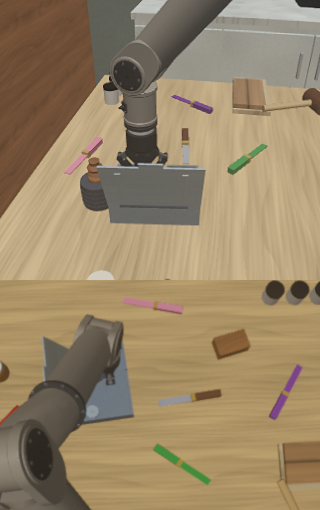

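No collisions: the force acts at the fingertips, because the pin rolled about 6 mm along the pads as the arm turned. I'll push a little further in x to confirm the stop.

Call:
step_arm(moves=[[-1, 3, 0, 0, 0, 0, 8], [-2, 5, 0, 0, 0, 0, 8], [-2, 6, 0, 0, 0, 0, 8], [-2, 6, 0, 0, 0, 0, 8]])

```text
clock: 16.4
tcp_pos: [0.605, 0.0281, 0.0369]
orientation: [-2.076, -2.352, 0.014]
contact_force: [-17.4, -10.7, 19.7]
grip_width: 0.0138
gripper_force: 60.6
```

```bash
cat >> h.py <<'E'
def q6():
    w=shot('wrist');o=r.get_obs();p=o['tcp_pos'];T=R.from_rotvec(o['orientation'])
    g=np.stack(np.meshgrid(np.arange(295,340),np.arange(235,280)),-1).reshape(-1,2);X=dep(w,g);k=abs(X[:,2]-.058)<.004
    P=plane(w,g[k].mean(0),.058)[0];m=mach(P);print(k.sum(),m,'q',np.arctan2(m[0],.045-m[1])+.5,'tool',T.inv().apply(P-p)*1000,p,o['contact_force'],o['grip_width'],o['clock'])
E
python3 -c "
from h import *
q6()"
```

```text
974 [ 0.0376 -0.0214  0.058 ] q 1.015155773189091 tool [  6.5714   1.3069 -21.1901] [0.605  0.0281 0.0368] [-17.698  -10.8915  20.6048] 0.013818614591576508 16.45
```

The x force jumped from 4 to 17 N with under 2 mm of travel, and q ≈ 1.0, so the arm is at its stop and held. Handing in.

```bash
python3 -c "
from h import *
print(r.hand_in())"
```

```text
the job is handed in; nothing more can be done
None
```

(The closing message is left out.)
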